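Sort two keyed reel hubs onto their test shafts

TASK

Sort the two reel hubs that have two keyways by seating each on the test shaft its keyways fit: the hub with keyways opposite each other goes on the shaft with opposite keys, the hub with keyways at a right angle goes on the shaft with keys at a right angle. Leave both hubs fully home on their shafts, flat on the seat. The similar hub with one keyway and the plain spacer without any fit neither shaft.

Things in the scene. Friction and masses are not known exactly. Their poses are not given: they have to be found in the camera images.
- hub_opposite: Loose white octagonal ring, 62 mm across flats (67 over corners), 30 mm tall, 0.1 to 0.2 kg; 32 mm upright bore, two keyways cut outward from it, 17 mm wide, out to 27 mm from the centre, full height, opposite each other, along its +x and -x (either way round fits). Origin: centre of underside, z up. Flats lie every 45 degrees from x, so it can be gripped from above across any opposite flats.
- hub_corner: Loose white octagonal ring, 62 mm across flats (67 over corners), 30 mm tall, 0.1 to 0.2 kg; 32 mm upright bore, two keyways cut outward from it, 17 mm wide, out to 27 mm from the centre, full height, at a right angle, along its +x and +y (one way round fits). Origin: centre of underside, z up. Flats lie every 45 degrees from x, so it can be gripped from above across any opposite flats.
- shaft_opposite: Fixed gauge: blue base 96 x 96 x 14 mm, thin steel seat disc (top at z 15), dark 24 mm shaft tapering from z 44 to a 10 mm tip at z 54, two brass keys 8 mm wide, out to 23 mm from the axis, top at z 38, along its +x and -x. Origin: underside of base on the shaft axis, z up (heights in mm above it). Its hub fits with about 4 mm, 10 degrees of play; when home, its underside is on the disc.
- shaft_corner: Fixed gauge: blue base 96 x 96 x 14 mm, thin steel seat disc (top at z 15), dark 24 mm shaft tapering from z 44 to a 10 mm tip at z 54, two brass keys 8 mm wide, out to 23 mm from the axis, top at z 38, along its +x and +y. Origin: underside of base on the shaft axis, z up (heights in mm above it). Its hub fits with about 4 mm, 10 degrees of play; when home, its underside is on the disc.
Mind the look-alikes: they are no part of the job. What is shaped like the hub_corner but purple or turquoise is not meant.

How it is judged (in metres and radians):
At the end, for the whole second after the job is handed in: Each two-keyway hub is at rest on its own shaft: its centre within 10 mm of the shaft axis, its underside less than 21 mm above the origin of the gauge (fully home is 15 mm; resting on the keys is 38 mm), upright within 0.12 rad (horizontal distance between hub_opposite and shaft_opposite below 0.01 m and z of hub_opposite in the frame of shaft_opposite below 0.021 m and angle between each of hub_opposite, hub_corner's own z axis and vertical below 0.12 rad and linear speed of each of hub_opposite, hub_corner below 0.02 m/s and horizontal distance between hub_corner and shaft_corner below 0.01 m and z of hub_corner in the frame of shaft_corner below 0.021 m); the robot touches nothing.
It also fails if it takes over 58 s, if anything falls off the work surface, if the arm or the gripper's body presses on something with over 40 N, if the wrist force passes 120 N, or if a joint passes its speed limit or range.

ROBOT

A 7-joint arm with a two-finger parallel gripper is mounted at the origin on the work surface. World frame = base frame: x ahead of the robot, y to its left, z up, the work surface at z = 0. Lengths are in mm, angles in rad, forces in N, time in s.
With the tool pointing down it reaches from about 400 to 875 mm from the base axis. Payload 19.3 kg.
Tool frame: the origin (TCP) lies at the very end of the fingers, on their centre line; the grasp point (between the pads) lies 19 mm behind it (grip_point_offset is the z of the grasp point in the tool frame, in mm); z points along the fingers, x is the direction in which the jaws open and shut, and the axes are right-handed (so a half turn about z gives the same grasp; the last joint's range is limited). The gripper opens to 85 mm and grips with 20 to 120 N. Pads are 22 mm wide; open, the fingers measure 114 mm over their backs; the gripper's body (76 mm by 85 mm) begins 54 mm behind the grasp point. The pads swing forward as they close: fully open they stand 13 mm farther back than shut.
Start: joints at [1.274, 0.521, -0.036, 1.599, 0.021, 1.021, -0.113], TCP at [140.51, -608.992, 231.291] pointing down, gripper open.
Joint ranges: [-2.91, 2.91], [-0.3, 2.13], [-1.5, 1.42], [0.17, 2.43], [-1.26, 4.41], [0.16, 1.93], [-2.52, 2.52]. Speed limits (rad/s): [1.89, 1.89, 2.39, 2.39, 3.01, 3.01, 3.01].

INTERFACE

Orientations are given as a 3x3 rotation matrix whose columns are the frame's x, y, z axes.
In Python, from workcell import movep, movel, goto_joints, open_gripper, clamp, wait, inverse_kinematics, read_state, camera, PlanningError, finish_job, grip_point_offset gives the robot as it stands. Calls block until the motion is done:
- movep(position, orientation): joint-space move of the TCP to a pose.
- movel(position, frame=None, max_speed=150, guard=None): straight line of the TCP; frame=None keeps the orientation; max_speed is the mean speed in mm/s. With guard (N) it stops when the force on the tool has changed by that much, and returns True; else False.
- goto_joints(angles): joint-space move.
- open_gripper() and clamp(): open the fingers fully, or close them until they stop; the grip force is fixed at half the most.
- wait(seconds).
- inverse_kinematics(position, orientation): joint angles nearest the present ones, or None.
- read_state(): the state.
- camera(name): name is "scene" or "top" or "wrist"; returns a dict with "image" (480x640x3 uint8, blue, green, red), "range_z" (480x640 float32, mm along the optical axis (not along the pixel's ray), 0 where there is no reading), "fx", "fy", "cx", "cy" (pixels), "cam_to_world" (4x4, takes a point from camera to world coordinates). Camera axes: x right, y up, looking along -z (the intrinsics and any distortion apply to the point x, -y, -z); pixel columns grow to the right and rows downward; lengths in mm; the calibration is good to about 2 mm. The wrist camera is an equidistant fisheye: a pixel r from the principal point sees the ray r / f radians off the axis. A picture is of the moment at which its call begins.
A pose or a line that the arm cannot do raises PlanningError and nothing moves.
- finish_job(): hands the job in, once; it reports no verdict.
The state is a dict: "time": time; "qpos": joint angles; "qvel": joint speeds; "joint_efforts": joint torques, N m; "eef_pos": TCP position; "tool_rot": TCP orientation; "ft_force": force on the tool from outside, world axes, zero at the start; "torque": the same for the moment, N m; "finger_gap": finger opening in mm.
Only numpy, scipy, OpenCV 4.12 (cv2) and the standard library are available. Lean on these libraries where they do the work, as an engineer would, in place of code of your own. Each camera call takes 0.05 s, during which the arm holds its last target.

## Working session

There is one attempt and no reset: what is moved stays moved. The work goes in short steps, each a Python script; the robot and the scene stay as the last script left them, time stands still between calls to the robot, and variables do not carry over. Pictures are saved under pics/ and viewed, and the job is handed in when it is done.

```bash
ls; mkdir -p pics
python3 - <<'E'
from workcell import *
import cv2,numpy as np
for n in ("scene","top","wrist"):
    c=camera(n); cv2.imwrite(f"pics/a_{n}.png",c["image"]); np.savez(f"a_{n}.npz",**c)
    print(n,c["fx"],c["fy"],c["cx"],c["cy"],c["cam_to_world"].round(3).tolist())
s=read_state(); print(s["time"],s["eef_pos"],s["tool_rot"],s["finger_gap"],grip_point_offset)
E
```

```text
pics
scene 501.5264323520599 501.5264323520599 314.8825296166402 244.2615255591905 [[0.671, -0.574, 0.469, 918.523], [0.741, 0.535, -0.406, -443.669], [-0.018, 0.621, 0.784, 823.622], [0.0, 0.0, 0.0, 1.0]]
top 579.0951713034582 579.0951713034582 313.12949089327304 247.34198614802685 [[0.001, 0.979, -0.205, 268.05], [-1.0, 0.001, -0.004, -72.451], [-0.004, 0.205, 0.979, 1028.9], [0.0, 0.0, 0.0, 1.0]]
wrist 371.64829954431775 371.64829954431775 326.0876669620729 240.4599555035173 [[0.225, 0.936, 0.269, 208.883], [-0.974, 0.216, 0.061, -593.15], [-0.001, -0.276, 0.961, 373.654], [0.0, 0.0, 0.0, 1.0]]
0.15 [ 140.45940739 -608.75671917  230.85417685] [[ 2.24875200e-01 -9.74387543e-01 -2.46597375e-04]
 [-9.74387213e-01 -2.24875327e-01  8.04356316e-04]
 [-8.39208439e-04  5.94015422e-05 -9.99999646e-01]] 85.14850022926775 -18.700000000000003
```

View pics/a_top.png

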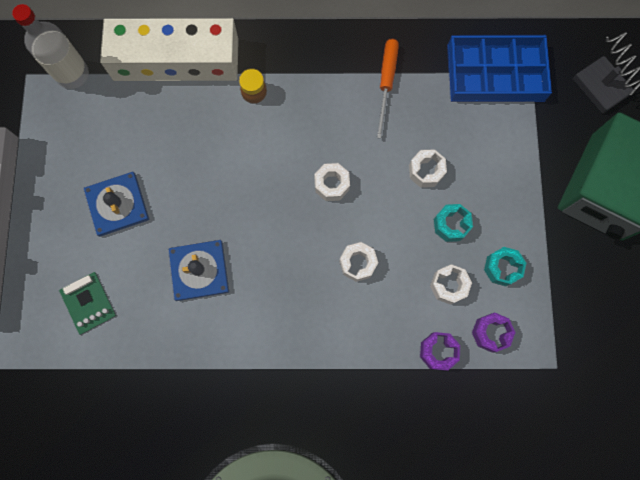

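View pics/a_scene.png

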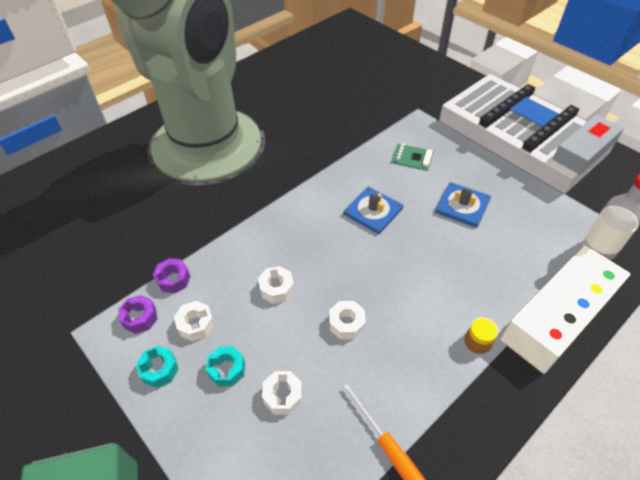

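The top view shows four white rings, at (332,181), (429,168), (359,262) and (453,284). There are gauges at (115,203), which looks opposite, and (198,269), which looks corner. The coloured look-alikes are on the right. I'll enlarge these to confirm.

Run:
```python
import cv2,numpy as np
im=cv2.imread("pics/a_top.png")
def cr(u,v,r=35,s=250): return cv2.resize(im[v-r:v+r,u-r:u+r],(s,s),interpolation=cv2.INTER_CUBIC)
a=np.hstack([cr(332,181),cr(429,168),cr(359,262)]);b=np.hstack([cr(453,284),cr(115,203),cr(198,269)])
cv2.imwrite("pics/b.png",np.vstack([a,b]))
```

```text
(no output)
```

View pics/b.png

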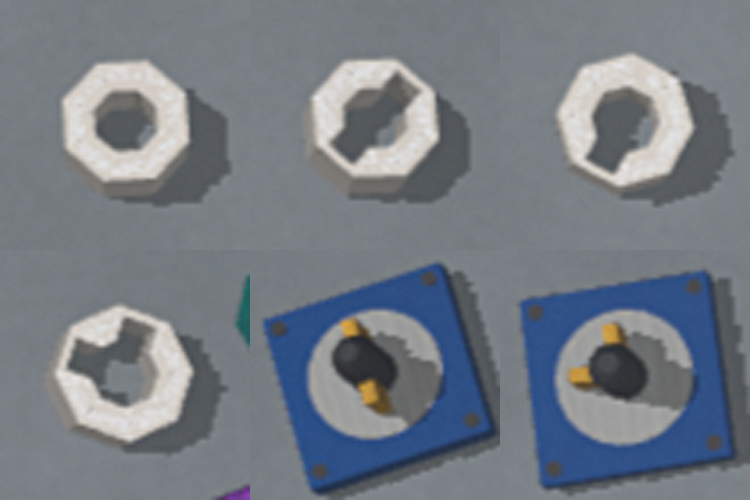

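The crops settle it:
- **hub_opposite:** (429,168), because it has a slot right through.
- **hub_corner:** (453,284), because it is white with two notches at 90°.
- **Not meant:** (332,181) is the plain spacer, (359,262) has one keyway, and the purple and turquoise rings are look-alikes.
- **shaft_opposite:** (115,203).
- **shaft_corner:** (198,269).

Next I'll measure their poses.

```bash
cat > vis.py <<'E'
import numpy as np,cv2
def ray(c,u,v):
    M=c["cam_to_world"];d=np.stack([(u-c["cx"])/c["fx"],-(v-c["cy"])/c["fy"],-np.ones_like(u,float)],-1)
    return M[:3,3],d@M[:3,:3].T
def onplane(c,u,v,z):
    o,d=ray(c,np.asarray(u,float),np.asarray(v,float)); t=(z-o[2])/d[...,2]; return o+d*t[...,None]
def pix(c,p):
    M=c["cam_to_world"];q=(np.asarray(p,float)-M[:3,3])@M[:3,:3]
    return np.stack([c["cx"]+c["fx"]*q[...,0]/-q[...,2],c["cy"]-c["fy"]*q[...,1]/-q[...,2]],-1)
def cloud(c):
    v,u=np.mgrid[0:480,0:640]; o,d=ray(c,u,v); return o+d*c["range_z"][...,None]
def circmean(a,per):
    z=np.exp(2j*np.pi*a/per).mean(); return np.angle(z)*per/2/np.pi,abs(z)
def hub(c,u,v,zt=30,r=40):
    P=cloud(c);im=c["image"];hsv=cv2.cvtColor(im,cv2.COLOR_BGR2HSV)
    m=(abs(P[...,2]-zt)<6)&(c["range_z"]>0)&(hsv[...,2]>150)&(hsv[...,1]<50)
    w=np.zeros_like(m);w[v-r:v+r,u-r:u+r]=1;m&=w
    n,l,st,ce=cv2.connectedComponentsWithStats(m.astype(np.uint8));k=1+np.argmax(st[1:,4]);m=l==k
    cs,_=cv2.findContours(m.astype(np.uint8),cv2.RETR_EXTERNAL,cv2.CHAIN_APPROX_NONE)
    h=cv2.convexHull(cs[0])[:,0]
    W=onplane(c,h[:,0],h[:,1],zt)[:,:2].astype(np.float32)
    M=cv2.moments(W.reshape(-1,1,2));cen=np.array([M["m10"],M["m01"]])/M["m00"]
    vv,uu=np.nonzero(w&~m);Q=onplane(c,uu,vv,zt)[:,:2]-cen;R=np.hypot(*Q.T);s=(R>18.5)&(R<24.5)
    a=np.degrees(np.arctan2(Q[s,1],Q[s,0]))
    hist=np.histogram(a,bins=np.arange(-180,181,10))[0]
    return cen,M["m00"],np.median(P[m][:,2]),a,hist
E
python3 - <<'E'
from vis import *
for n in("top","scene"):
    c=dict(np.load(f"a_{n}.npz"));P=cloud(c)
    t=dict(np.load("a_top.npz"))
    for nm,uv in(("opp",(429,168)),("cor",(453,284)),("plain",(332,181)),("one",(359,262))):
        if n=="scene": uv=pix(c,onplane(t,*uv,30)).round().astype(int)
        cen,A,z,a,h=hub(c,*uv); print(n,nm,uv,cen.round(1),A.round(),z.round(1),"r",np.hypot(*cen).round(),h)
        if nm=="opp": print("  ang mod180",circmean(a,180))
        if nm=="cor": print("  ang mod90",circmean(a,90),"bis",circmean(a,360))
    hsv=cv2.cvtColor(c["image"],cv2.COLOR_BGR2HSV)
    for nm,uv in(("Sopp",(115,203)),("Scor",(198,269))):
        if n=="scene": uv=pix(c,onplane(t,*uv,14)).round().astype(int)
        u,v=uv;r=60
        w=np.zeros((480,640),bool);w[v-r:v+r,u-r:u+r]=1
        b=w&(hsv[...,0]>100)&(hsv[...,0]<125)&(hsv[...,1]>120)&(abs(P[...,2]-14)<5)
        cs,_=cv2.findContours(b.astype(np.uint8),cv2.RETR_EXTERNAL,cv2.CHAIN_APPROX_NONE);k=max(cs,key=cv2.contourArea)[:,0]
        W=onplane(c,k[:,0],k[:,1],14)[:,:2].astype(np.float32);rc=cv2.minAreaRect(W)
        br=w&(hsv[...,0]>12)&(hsv[...,0]<32)&(hsv[...,1]>120)&(P[...,2]>34)&(P[...,2]<42)
        vv,uu=np.nonzero(br);B=onplane(c,uu,vv,38)[:,:2];Q=B-np.array(rc[0]);a=np.degrees(np.arctan2(Q[:,1],Q[:,0]))
        dk=w&(P[...,2]>44)&(P[...,2]<60);dd=P[dk]
        print(n,nm,uv,rc,"brass",len(a),np.histogram(a,bins=np.arange(-180,181,10))[0],"shaft",dd[dd[:,2]>50].mean(0) if len(dd) else 0, "basez",np.median(P[b][:,2]))
E
```

```text
Traceback (most recent call last):
AttributeError: 'float' object has no attribute 'round'
```

```bash
cat > meas.py <<'E'
from vis import *
np.set_printoptions(precision=1,suppress=True,linewidth=200)
for n in("top","scene"):
    c=dict(np.load(f"a_{n}.npz"));P=cloud(c)
    t=dict(np.load("a_top.npz"))
    for nm,uv in(("opp",(429,168)),("cor",(453,284)),("plain",(332,181)),("one",(359,262))):
        if n=="scene": uv=pix(c,onplane(t,*uv,30)).round().astype(int)
        cen,A,z,a,h=hub(c,*uv); print(n,nm,uv,cen,A,z,"r",np.hypot(*cen),h)
        if nm=="opp": print("  ang mod180",circmean(a,180))
        if nm=="cor": print("  ang mod90",circmean(a,90),"bis",circmean(a,360))
    hsv=cv2.cvtColor(c["image"],cv2.COLOR_BGR2HSV)
    for nm,uv in(("Sopp",(115,203)),("Scor",(198,269))):
        if n=="scene": uv=pix(c,onplane(t,*uv,14)).round().astype(int)
        u,v=uv;r=60
        w=np.zeros((480,640),bool);w[v-r:v+r,u-r:u+r]=1
        b=w&(hsv[...,0]>100)&(hsv[...,0]<125)&(hsv[...,1]>120)&(abs(P[...,2]-14)<5)
        cs,_=cv2.findContours(b.astype(np.uint8),cv2.RETR_EXTERNAL,cv2.CHAIN_APPROX_NONE);k=max(cs,key=cv2.contourArea)[:,0]
        W=onplane(c,k[:,0],k[:,1],14)[:,:2].astype(np.float32);rc=cv2.minAreaRect(W)
        br=w&(hsv[...,0]>12)&(hsv[...,0]<32)&(hsv[...,1]>120)&(P[...,2]>34)&(P[...,2]<42)
        vv,uu=np.nonzero(br);B=onplane(c,uu,vv,38)[:,:2];Q=B-np.array(rc[0]);a=np.degrees(np.arctan2(Q[:,1],Q[:,0]))
        dd=P[w&(P[...,2]>48)&(P[...,2]<60)]
        print(n,nm,uv,np.array(rc[0]),np.array(rc[1]),rc[2],"brass",len(a),np.histogram(a,bins=np.arange(-180,181,10))[0],"shaft",len(dd),dd.mean(0) if len(dd) else 0, "basez",np.median(P[b][:,2]))
E
python3 meas.py
```

```text
top opp (429, 168) [ 628.7 -277.6] 3120.878841791302 29.96212896355985 r 687.2979497545841 [0 0 0 0 0 0 0 0 0 0 0 5 6 5 6 6 0 0 0 0 0 0 0 0 0 0 0 0 0 4 6 6 7 7 0 0]
  ang mod180 (np.float64(-43.198643795652025), np.float64(0.8914306705888255))
top cor (453, 284) [ 414.  -310.1] 3154.6685659722425 29.942960760444635 r 517.2765076527306 [0 0 0 0 0 0 0 0 0 0 0 0 0 3 8 8 8 6 2 0 0 0 2 7 8 7 8 0 0 0 0 0 1 0 0 0]
  ang mod90 (np.float64(-21.537123627313534), np.float64(0.6236237526240525)) bis (np.float64(22.48898005099618), np.float64(0.6664189953771885))
top plain (332, 181) [ 602.7 -102.1] 3112.0516527281143 29.87977545992925 r 611.2581826975972 [0 0 1 0 0 0 0 0 0 0 0 0 0 0 0 0 0 0 0 0 0 0 0 0 0 0 0 1 0 0 0 0 0 0 0 0]
top one (359, 262) [ 454.4 -148.4] 3137.6319110570475 29.85758482466815 r 478.00026502397793 [0 0 0 0 0 0 1 0 0 0 0 0 0 0 0 0 0 0 0 1 0 0 0 0 0 0 0 0 0 0 1 7 7 8 6 5]
top Sopp (115, 203) [562.9 292. ] [96.9 95.3] 19.641618728637695 brass 47 [ 4 11 10  4  0  0  0  0  0  0  0  0  0  0  0  0  0  0  2  7  8  1  0  0  0  0  0  0  0  0  0  0  0  0  0  0] shaft 82 [563.1 291.6  5
[... 865 characters left out ...]
38.0865131996106 29.178343772884034 r 615.1428856601834 [0 0 0 0 0 0 0 0 0 0 0 0 0 0 0 0 0 0 0 0 0 0 0 0 0 0 0 0 0 0 0 0 0 0 0 0]
scene one [273 279] [ 458.1 -148.6] 3331.105856467737 29.249297580417192 r 481.63159452193054 [0 0 0 0 0 0 0 0 0 0 0 0 0 0 0 0 0 0 0 0 0 0 0 1 0 0 0 0 0 0 1 5 6 5 5 2]
scene Sopp [461 201] [569.6 289.3] [93.7 99.1] 19.4785099029541 brass 29 [5 4 4 0 0 0 0 0 0 0 0 0 0 0 0 0 0 0 1 3 5 4 2 0 0 0 0 0 0 0 0 0 0 0 0 1] shaft 90 [558.6 405.4  50.2] basez 12.905125920394084
scene Scor [372 207] [447.5 134.7] [93.4 98.2] 9.590941429138184 brass 24 [0 0 0 0 0 0 0 0 0 0 0 0 0 0 0 0 0 3 4 4 4 3 0 1 0 0 0 3 2 0 0 0 0 0 0 0] shaft 38 [445.6 135.8  51.4] basez 13.135717085997953
```

```bash
cat > rob.py <<'E'
from workcell import *
import numpy as np,cv2
from vis import *
np.set_printoptions(precision=2,suppress=True,linewidth=200)
def R(deg):
    a=np.radians(deg);x=np.array([np.cos(a),np.sin(a),0]);z=np.array([0,0,-1.]);return np.column_stack([x,np.cross(z,x),z])
def wcam(name):
    c=camera("wrist");np.savez(f"{name}.npz",**c);cv2.imwrite(f"pics/{name}.png",c["image"]);return c
def wray(c,u,v):
    u=np.asarray(u,float);v=np.asarray(v,float)
    dx=(u-c["cx"])/c["fx"];dy=(v-c["cy"])/c["fy"];th=np.hypot(dx,dy)+1e-12
    d=np.stack([np.sin(th)*dx/th,-np.sin(th)*dy/th,-np.cos(th)],-1);M=c["cam_to_world"]
    return M[:3,3],d@M[:3,:3].T
def wplane(c,u,v,z):
    o,d=wray(c,u,v);return o+d*((z-o[2])/d[...,2])[...,None]
def wcloud(c):
    v,u=np.mgrid[0:480,0:640];o,d=wray(c,u,v);M=c["cam_to_world"];dz=-(d@M[:3,:3])[...,2];return o+d*(c["range_z"]/dz)[...,None]
def whub(c,guess,zt=30):
    P=wcloud(c);hsv=cv2.cvtColor(c["image"],cv2.COLOR_BGR2HSV);v,u=np.mgrid[0:480,0:640]
    near=np.hypot(P[...,0]-guess[0],P[...,1]-guess[1])<48
    m=near&(abs(P[...,2]-zt)<5)&(hsv[...,1]<60)&(hsv[...,2]>140)
    n,l,st,_=cv2.connectedComponentsWithStats(m.astype(np.uint8));m=l==1+np.argmax(st[1:,4])
    cs,_=cv2.findContours(m.astype(np.uint8),cv2.RETR_EXTERNAL,cv2.CHAIN_APPROX_NONE);k=max(cs,key=cv2.contourArea)[:,0]
    W=wplane(c,k[:,0],k[:,1],zt)[:,:2].astype(np.float32);h=cv2.convexHull(W)
    M=cv2.moments(h);cen=np.array([M["m10"],M["m01"]])/M["m00"]
    Q=wplane(c,u,v,zt)[...,:2]-cen;r=np.hypot(Q[...,0],Q[...,1]);s=(r>18.5)&(r<25)&~m
    return cen,M["m00"],np.median(P[m][:,2]),np.degrees(np.arctan2(Q[s][:,1],Q[s][:,0]))
def wgauge(c,guess):
    P=wcloud(c);hsv=cv2.cvtColor(c["image"],cv2.COLOR_BGR2HSV)
    near=np.hypot(P[...,0]-guess[0],P[...,1]-guess[1])<85
    b=near&(hsv[...,0]>100)&(hsv[...,0]<125)&(hsv[...,1]>120)&(abs(P[...,2]-14)<4)
    cs,_=cv2.findContours(b.astype(np.uint8),cv2.RETR_EXTERNAL,cv2.CHAIN_APPROX_NONE);k=max(cs,key=cv2.contourArea)[:,0]
    W=wplane(c,k[:,0],k[:,1],14)[:,:2].astype(np.float32);rc=cv2.minAreaRect(W);cen=np.array(rc[0])
    br=near&(hsv[...,0]>12)&(hsv[...,0]<32)&(hsv[...,1]>120)&(abs(P[...,2]-38)<4)
    B=P[br][:,:2]-cen
    t=P[near&(P[...,2]>50)&(P[...,2]<58)]
    return cen,np.array(rc[1]),rc[2],np.degrees(np.arctan2(B[:,1],B[:,0])),t.mean(0) if len(t) else None
H=lambda a:np.histogram(a,bins=np.arange(-180,181,10))[0]
def slots(a,guess,per):
    "mean slot direction near guess, modulo per"
    d=(a-guess+per/2)%per-per/2;return guess+np.mean(d[abs(d)<30])
E
python3 - <<'E'
from rob import *
for p,angs in(((629,-278,150),(46.8,-133.2)),((414,-310,150),(23,-157)),((563,292,150),(109.6,-70.4)),((440.4,136.5,150),(54.6,-125.4))):
    for a in angs: print(p,a,inverse_kinematics(p,R(a)))
movep((629,-278,150),R(-133.2)) if inverse_kinematics((629,-278,150),R(46.8)) is None else movep((629,-278,150),R(46.8))
c=wcam("w1");s=read_state();print(s["time"],s["eef_pos"],s["qpos"])
cen,A,z,a=whub(c,(629,-278));print(cen,A,z,H(a),slots(a,-43.2,180))
E
```

```text
(629, -278, 150) 46.8 [ 0.69  0.77 -0.6   1.47  0.47  1.05  0.8 ]
(629, -278, 150) -133.2 [ 0.27  0.71  0.1   1.49 -0.08  0.94 -1.93]
(414, -310, 150) 23 [ 0.91  0.5  -0.51  1.94  0.34  0.78  0.61]
(414, -310, 150) -157 [ 0.38  0.47  0.2   1.97 -0.14  0.72 -2.08]
(563, 292, 150) 109.6 [ 0.07  0.86 -1.07  1.61  0.81  1.17  0.72]
(563, 292, 150) -70.4 [-0.08  0.74 -0.77  1.62  0.58  1.03 -2.26]
(440.4, 136.5, 150) 54.6 [ 0.5   0.75 -1.33  2.05  0.86  1.06 -0.3 ]
(440.4, 136.5, 150) -125.4 [-0.88  0.45  0.59  2.12 -0.4   0.68 -2.21]
2.3333 [ 628.48 -279.22  150.1 ] [ 0.69  0.77 -0.6   1.47  0.47  1.05  0.8 ]
[ 630.43 -277.05] 3226.8729873555712 30.235924813350152 [ 0  0  0  0  0  0  0  0  1  0  0 21 42 43 41 38  2  0  1  1  0  0  1  0  0  1  0  1  1 22 48 49 46 42  4  0] -42.677955087817836
```

View pics/w1.png

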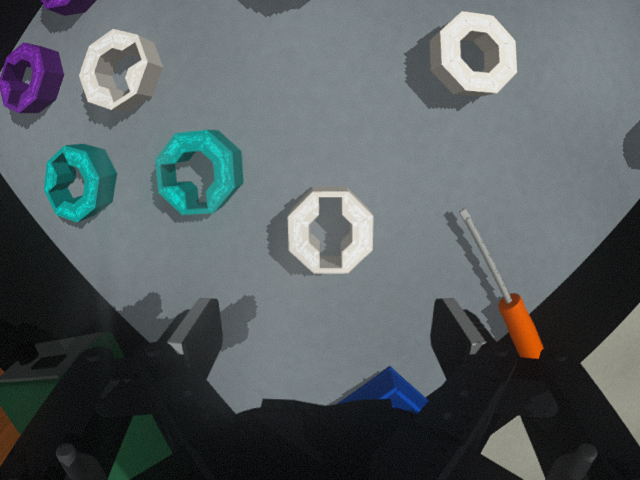

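The wrist view shows the opposite-keyway hub at (331,232), clear of the fingers and the screwdriver. I'll grip it across the flats perpendicular to its keyways.

Run:
```python
from rob import *
a=47.2
print(movel((630,-277.3,1),R(a),max_speed=150,guard=15))
clamp();s=read_state();print(s["time"],s["eef_pos"],s["finger_gap"],s["ft_force"])
movel((630,-277.3,150),max_speed=200);s=read_state();print(s["time"],s["eef_pos"],s["finger_gap"],s["ft_force"])
# view both gauges from aside at place orientation
for p in((500,210,170),(560,180,170),(520,170,200)):
    for g in(-70.4,109.6): print(p,g,inverse_kinematics(p,R(g)))
c=wcam("w2")
```

```text
False
3.825 [ 630.39 -277.56    2.16] 60.932082200107146 [-2.66 -0.22  9.03]
4.7167 [ 629.34 -277.21  148.76] 60.912709427652324 [-0.22 -0.04 -1.75]
(500, 210, 170) -70.4 [-0.36  0.47 -0.2   1.87  0.13  0.81 -1.85]
(500, 210, 170) 109.6 [ 0.15  0.63 -0.93  1.85  0.6   0.98  0.87]
(560, 180, 170) -70.4 [-0.29  0.54 -0.17  1.75  0.11  0.86 -1.74]
(560, 180, 170) 109.6 [ 0.18  0.68 -0.89  1.73  0.61  1.03  0.99]
(520, 170, 200) -70.4 [-0.26  0.44 -0.22  1.83  0.12  0.88 -1.76]
(520, 170, 200) 109.6 [ 0.24  0.59 -0.95  1.81  0.55  1.03  0.99]
```

View pics/w2.png

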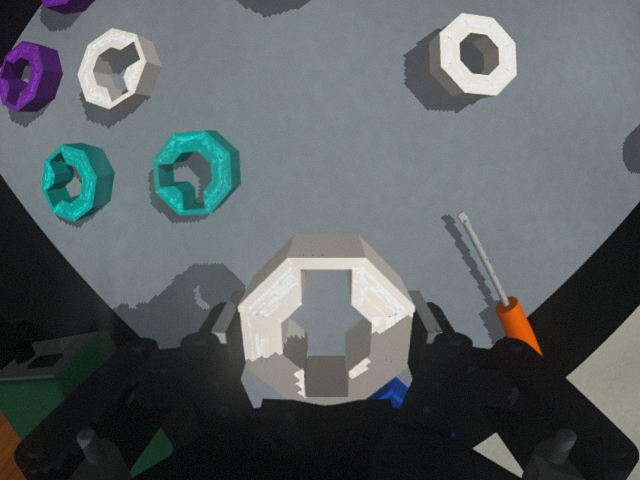

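Run:
```python
from rob import *
t=dict(np.load("a_top.npz"));P=cloud(t);m=(P[...,2]>60)&(P[...,0]>600)&(P[...,0]<1000)
for y0 in range(-100,500,100):
    q=P[m&(P[...,1]>y0)&(P[...,1]<y0+100)]; print(y0,len(q),q.min(0) if len(q) else 0,q[:,2].max() if len(q) else 0)
```

```text
-100 0 0 0
0 558 [811.51  78.59  60.05] 74.62425956573009
100 2549 [810.6  100.    60.02] 79.12213654820437
200 2522 [810.23 200.01  60.08] 76.07600155461012
300 2264 [791.75 300.03  60.01] 203.10630791414815
400 539 [792.61 400.03  60.13] 202.97656239779474
```

Run:
```python
from rob import *
movep((648,322,170),R(109.6));wait(0.2)
c=wcam("w3");s=read_state();print(s["time"],s["eef_pos"],s["finger_gap"],s["qpos"])
for g in((563,292),(440,136)):
    cen,sz,an,b,t=wgauge(c,g);print(cen,sz,an,H(b),t)
```

```text
7.1667 [648.26 321.49 170.02] 61.03542612484415 [-0.1   0.87 -0.84  1.33  0.65  1.23  0.94]
[566.64 294.12] [94.89 94.99] 19.32158088684082 [12 55 58 11  0  0  0  0  0  0  0  0  0  0  0  0  0  0 20 56 63 11  0  0  0  0  0  0  0  0  0  0  0  0  0  0] [567.07 294.31  52.92]Traceback (most recent call last):
  File "<stdin>", line 5, in <module>
  File "rob.py", line 32, in wgauge
    cs,_=cv2.findContours(b.astype(np.uint8),cv2.RETR_EXTERNAL,cv2.CHAIN_APPROX_NONE);k=max(cs,key=cv2.contourArea)[:,0]
                                                                                        ~~~^^^^^^^^^^^^^^^^^^^^^^^^
ValueError: max() iterable argument is empty
```

View pics/w3.png

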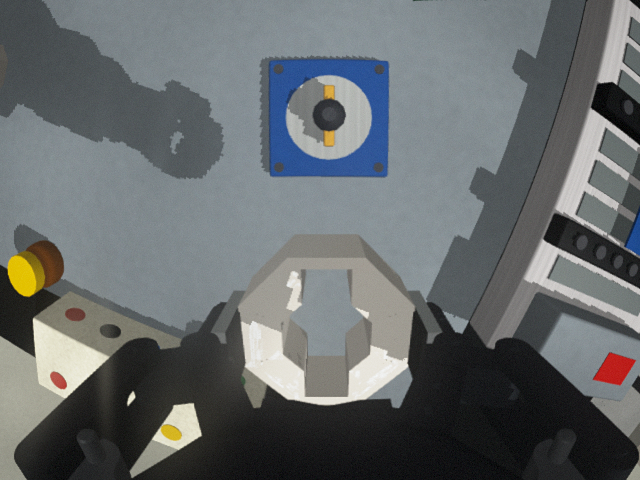

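Run:
```python
from rob import *
movel((566.2,292.6,72),R(109.5),max_speed=150);wait(0.2)
c=wcam("w4");s=read_state();print(s["time"],s["eef_pos"],s["finger_gap"],s["ft_force"])
```

```text
8.4417 [566.5 292.8  72.3] 60.89083366481811 [ 0.51 -1.15 -0.74]
```

View pics/w4.png

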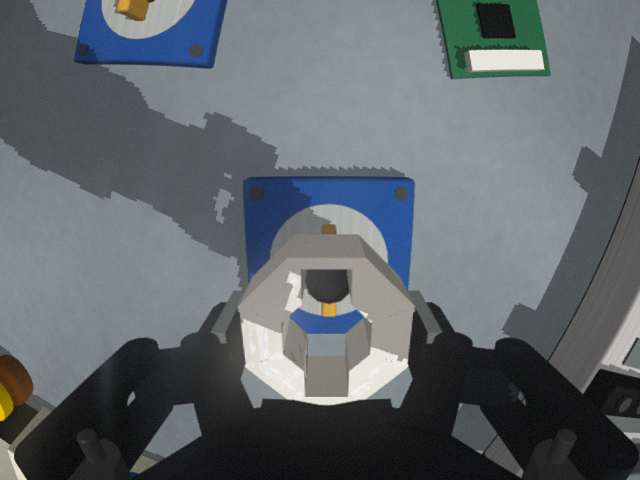

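Seen through the bore at (327,285), the shaft lines up laterally with the hub's slot. I'll descend under guard.

Run:
```python
from rob import *
hit=movel((566.2,292.6,17.5),R(109.5),max_speed=70,guard=12)
s=read_state();print(hit,s["time"],s["eef_pos"],s["finger_gap"],s["ft_force"])
c=wcam("w5")
```

```text
True 9.2 [565.55 292.27  17.18] 60.934105710744774 [-2.66 -1.71 10.73]
```

View pics/w5.png

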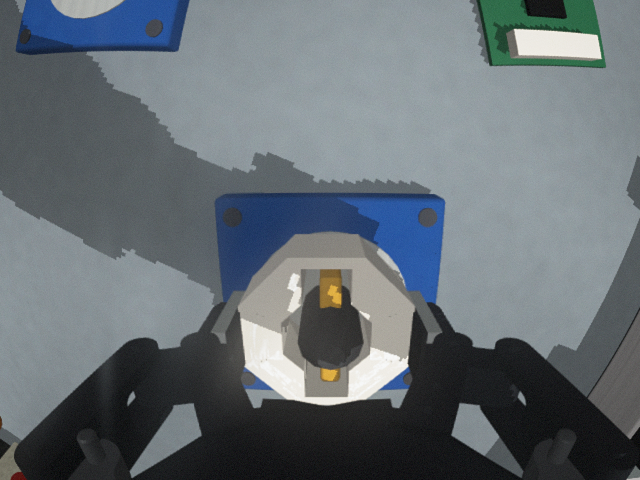

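The hub is down: TCP z is 17.2 against about 17 expected, and both brass keys sit inside its slot. I'll release, lift, check, and move to the corner hub.

Run:
```python
from rob import *
open_gripper()
s=read_state();print(s["time"],s["finger_gap"],s["ft_force"])
movel((566.2,292.6,150),max_speed=200)
c=wcam("w6");cen,A,z,a=whub(c,(566,292),45);print("placed",cen,A,z,slots(a,19.5,180))
movep((414,-310,150),R(22.5));wait(0.2)
c=wcam("w7");s=read_state();print(s["time"],s["eef_pos"],s["qpos"])
cen,A,z,a=whub(c,(415,-310));print(cen,A,z,H(a),slots(a,-22,90))
```

```text
9.625 85.8470840342269 [-0.13 -0.43 -0.34]
placed [565.03 291.99] 3176.648371784948 45.183299619005396 19.722123668381997
12.9667 [ 414.25 -309.69  149.96] [ 0.97  0.52 -0.59  1.94  0.39  0.8   0.55]
[ 415.27 -309.12] 3218.320068924688 30.22604384546122 [ 0  1  0  0  0  1  0  2  0  0  0  0  0  8 40 41 44 42 10  0  0  0 10 46 47 49 45  7  0  0  0  0  1  0  0  0] -20.01782835706238
```

View pics/w7.png

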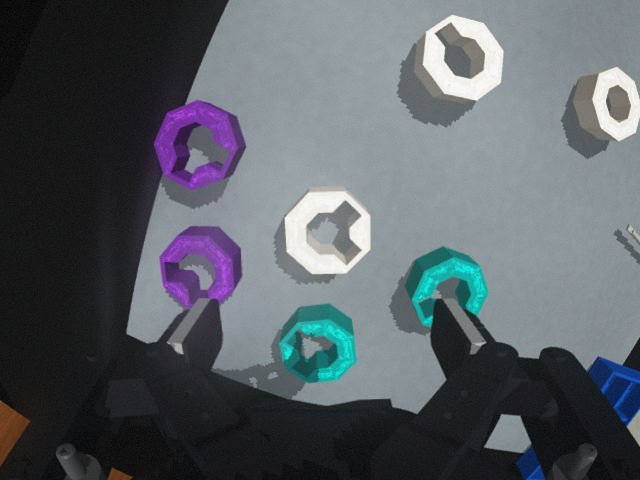

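View pics/w6.png

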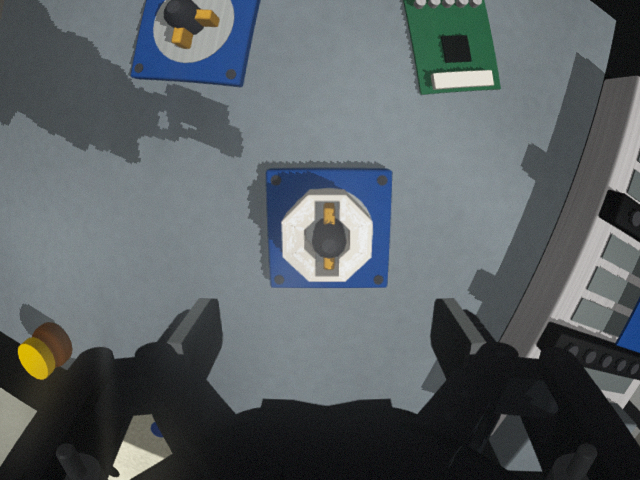

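The opposite hub is home, with its top at 45.2 mm. Before reaching for the corner hub I'll compute finger clearance to the nearby rings.

Run:
```python
from rob import *
c=dict(np.load("w7.npz"));P=wcloud(c);hsv=cv2.cvtColor(c["image"],cv2.COLOR_BGR2HSV)
cen=np.array([415.3,-309.3])
m=((hsv[...,1]>90)&(P[...,2]>8)&(P[...,2]<34)&(np.hypot(P[...,0]-cen[0],P[...,1]-cen[1])<160)&(c["range_z"]>0))
m&=((hsv[...,0]>78)&(hsv[...,0]<100))|((hsv[...,0]>130)&(hsv[...,0]<160))
m=cv2.erode(m.astype(np.uint8),np.ones((2,2)))>0
Q=P[m][:,:2]-cen
for base in(25,70,-20,-65):
  for off in(-4,-2,0,2,4):
    a=np.radians(base+off);x=Q@[np.cos(a),np.sin(a)];y=Q@[-np.sin(a),np.cos(a)]
    def cl(s):
        dx=np.maximum(0,np.maximum(40-s*x,s*x-57));dy=np.maximum(0,abs(y)-13.5);return np.hypot(dx,dy).min()
    print(base+off,cl(1),cl(-1))
```

```text
21 22.37338136760803 16.94193409035066
23 23.245367981644627 16.563395239714605
25 24.318748474698562 16.503762255947144
27 25.56695477027877 16.76650987449265
29 26.964313742667752 17.202187840627843
66 58.65241828934074 21.96915948260781
68 60.09283895943466 23.03373922750136
70 61.54443533991619 21.662490485323545
72 63.00472784890869 20.334646992354354
74 64.47140710144011 19.193765761344938
-24 23.096029437228697 28.08127301824967
-22 22.447531990439778 28.03830846521383
-20 21.830844017424948 27.969676681591995
-18 21.406734588853766 28.12136505627689
-16 21.062283928083794 28.417658722797764
-69 12.594475307440774 52.52386679192394
-67 12.563427364773787 50.59941837737945
-65 12.381423230610608 48.71149701454559
-63 12.114888519629886 46.866954410625205
-61 11.76414796332044 45.07349948378225
```

Run:
```python
from rob import *
print(movel((415.3,-309.3,1),R(24.5),max_speed=150,guard=15))
clamp();s=read_state();print(s["time"],s["eef_pos"],s["finger_gap"],s["ft_force"])
movel((415.3,-309.3,150),max_speed=200)
s=read_state();print(s["time"],s["finger_gap"],s["eef_pos"])
for p in((515,85,160),(443,136,72),(443,136,17)):print(inverse_kinematics(p,R(54.6)))
movep((515,85,160),R(54.6));wait(0.2)
c=wcam("w8");s=read_state();print(s["time"],s["eef_pos"],s["qpos"],s["finger_gap"])
for p in((443,136,72),(443,136,17)):print(inverse_kinematics(p,R(54.6)))
cen,sz,an,b,t=wgauge(c,(443,136));print(cen,sz,an,H(b),t)
```

```text
False
14.475 [ 415.58 -309.66    1.92] 61.068952576793144 [-2.26  0.66 13.63]
15.3667 61.40829326005812 [ 414.76 -309.14  149.15]
[ 0.3   0.56 -0.79  1.91  0.51  0.88  0.21]
[ 0.09  0.61 -0.67  2.11  0.65  0.63 -0.09]
[-0.06  0.69 -0.49  2.14  0.7   0.48 -0.13]
17.125 [515.1   84.26 159.97] [ 0.3   0.56 -0.79  1.91  0.51  0.88  0.21] 60.86938969241979
[ 0.1   0.62 -0.69  2.11  0.67  0.64 -0.1 ]
[ 0.01  0.71 -0.58  2.13  0.79  0.52 -0.21]
[443.05 138.05] [95.   94.95] 9.30720329284668 [ 0  0  0  0  0  0  0  0  0  0  0  0  0  0  0  0  0 23 66 61 14  0  0  0  0  0 25 62 54  8  0  0  0  0  0  0] [443.3  137.99  52.85]
```

View pics/w8.png

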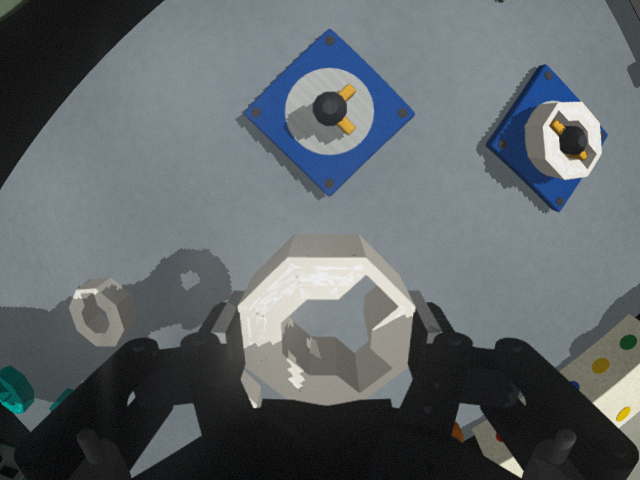

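The keyways in hand point right-up and right-down in the image, matching the brass keys at (348,92) and (347,125). I'll move above the shaft and descend under guard.

Run:
```python
from rob import *
movel((442.3,137.3,72),R(54.5),max_speed=150);wait(0.2)
c=wcam("w9");s=read_state();print(s["time"],s["eef_pos"],s["ft_force"])
hit=movel((442.3,137.3,17.3),R(54.5),max_speed=70,guard=12)
s=read_state();print(hit,s["time"],s["eef_pos"],s["finger_gap"],s["ft_force"])
c=wcam("w10")
cv2.imwrite("pics/w910.png",np.hstack([cv2.imread("pics/w9.png")[150:430,130:530],c["image"][150:430,130:530]]))
```

```text
18.3583 [442.68 137.02  72.24] [-0.3   0.02 -2.12]
True 19.1417 [441.66 137.3   16.93] 60.96663595301977 [-2.34 -1.45 14.46]
```

View pics/w910.png

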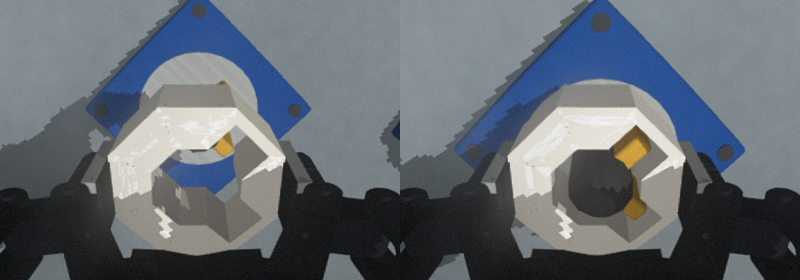

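The hub is home at TCP z 16.9, with both keys in its keyways. I'll release, retreat and verify.

Run:
```python
from rob import *
open_gripper()
movel((442.3,137.3,170),max_speed=200);wait(0.2)
c=wcam("w11");s=read_state();print(s["time"],s["finger_gap"],s["ft_force"])
for n,g,sl,per in(("cor",(442,137),9.5,90),("opp",(565,292),19.5,180)):
    cen,A,z,a=whub(c,g,45);P=wcloud(c)
    print(n,cen,A,z,slots(a,sl,per))
```

```text
20.7333 85.22783371857714 [-0.03  1.37 -0.27]
cor [441.01 137.65] 3201.1213635130553 45.19739963887923 9.54904808041205
opp [565.26 291.79] 3224.514256575145 45.00705286227955 19.666826772631417
```

View pics/w11.png

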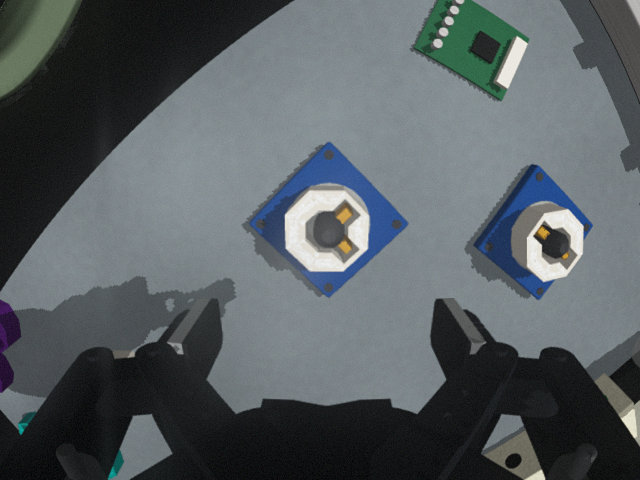

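The last view shows the corner hub at (327,230) and the opposite hub at (553,243). Both are flat on their own shafts with the keys in the keyways, and the gripper is clear.

```bash
python3 -c "
from workcell import *
finish_job()"
```

```text
the job is handed in; nothing more can be done
```

Both two-keyway hubs are seated on their matching shafts, and I handed the job in with the robot's clock at about 21 s of the 58 s allowed. I picked hub_opposite from top-view pixel (429,168) and hub_corner from (453,284). Each was lowered onto its shaft with a force guard, then released.

- **Height:** the last wrist view put the hub tops at 45.0 mm (opposite) and 45.2 mm (corner). Fully home is 15 + 30 = 45 mm.
- **Angle:** the keyways sit at 19.7° and 9.5°, against shaft keys at about 19.5° and 9.5°. The keys are visible inside the keyways.
- **Centring:** the hubs measured about 2–3 mm from the wrist camera's own shaft positions, well inside the 10 mm limit. The gripper was open and touching nothing.
- **Disagreements:** the cameras differed on the gauge positions by up to about 7 mm in x, with the scene camera farthest off. I relied mainly on the wrist view, leaning slightly toward the top camera's figures. The guard tripped at the end of both descents, at seat height.

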